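Dip the gearbox oil and hold the rod for reading

TASK

Check the oil in the small aluminium gearbox on the bench: turn the yellow wing cap on its dip tube anticlockwise until it comes free, flip the cap back on its hinge, then take the gauge rod with the orange grip from the tool stand, lower it down the tube until its collar stops on the rim, and draw it right out again. Finish still holding the rod by its orange grip, level and motionless, well above the height of the gearbox, so that its tip can be read. Leave the cap open, do not let the rod drop, and leave the screwdriver, punch, multimeter and phone where they are.

Things in the scene. Friction and masses are not known exactly. Their poses are not given: they have to be found in the camera images.
- gearbox: Cast aluminium gearbox on two timber bearers, fixed to the bench. Origin on the bench under the axis of the vertical steel dip tube at its near end; the casting lies on the +x side of the tube (x 25 to 265 mm, y -95 to +100 mm with its shafts, up to 184 mm high). z up.
- tube_mouth (a point): Centre of the dip tube's flared mouth, 170 mm above the bench, axes as the gearbox. The tube is vertical, bore 13 mm, widening over the top 20 mm to about 21 mm at the rim; rim 32 mm outside diameter, two small locking ears 21 mm out on its -x and +x sides. The bore goes down 138 mm from the rim.
- cap_wing (a point): Grip point of the cap: middle of its upright yellow wing, a bar 34 mm long (this point's x), 10 mm thick (y) and 20 mm tall (z). The wing stands on a black disc of 40 mm diameter whose top is 11 mm below this point. Closed, the disc lies on the tube's rim and this point is 19 mm above tube_mouth. z along the cap's axis.
- cap_turn (a joint): Rotation of the cap about its own axis, rad: 0 fully locked, growing anticlockwise seen from above to its stop at 1.35, where the wing points at the hinge. A lug hooks under the tube's ear and holds the cap down below about 0.7; free from 0.8. Rubs with 0.06 N m and stays where it is left.
- cap_hinge (a joint): Flip-up hinge that carries the cap, rad: 0 closed, 1.57 the cap stands upright behind the mouth, 2.1 leaned fully back at its stop. Stiff (0.035 N m): it stays where it is left. It cannot open while the cap is locked.
- hinge_pin (a point): Middle of the hinge pin, fixed on the gearbox, 30 mm on the +x side (gearbox axes) of the tube's axis, level with the rim; axes as the gearbox, the pin lies along its y; the cap opens by rotating about +y (its -x side rises and goes over to +x).
- rod: Gauge rod, 90 g: 8 mm steel rod with round tip and black marks, reaching 110 mm below its brass collar (30 mm diameter, 6 mm thick), flat orange grip above. Origin at the centre of the collar's underside, z along the rod towards the grip. Starts upright in the stand, collar resting on the stand's top.
- rod_grip (a point): Middle of the flat orange grip, 36 mm above the rod's origin along its z; axes as the rod. The grip is 36 mm wide (x), 12 mm thick (y), 48 mm tall (z), and can be pinched across its thickness with the tool tilted either way about y.
- rod_tip (a point): Lower end of the gauge rod, 110 mm below its origin; axes as the rod.
- stand: Tool stand fixed on the bench, black top 70 by 190 mm (x, y) at 140 mm height, three 13 mm holes in a row along its y, 62 mm apart, in which the rod, screwdriver and punch hang upright in any order. Origin on the bench under the middle hole.
- screwdriver: Stubby screwdriver hanging in the stand, red handle 26 mm thick and 44 mm tall above the stand's top. Origin where its handle rests on the stand.
- punch: Steel punch hanging in the stand, body 18 mm thick and 38 mm tall above the stand's top. Origin where its body rests on the stand.
- multimeter: Green multimeter lying behind the stand, 150 by 78 by 38 mm (x, y, z), dial and all 46 mm high. Origin under its centre.
- phone: White phone lying behind the stand, 146 by 71 by 9 mm (x, y, z). Origin under its centre.
Things that resemble listed ones, but are neither listed nor needed, are in the scene too. Leave any blue look-alike of the rod alone. Of the things that look like the stand, the smaller one is meant.

How it is judged:
By the outcome, as a careful person would: the job done as asked, in the order asked, and still so for the second after the job is handed in, while the arm keeps its last pose, push and grip.
It also fails if it takes over 67 s, if anything falls off the work surface, if the arm or the gripper's body presses on something with over 40 N, if the wrist force passes 120 N, or if a joint passes its speed limit or range.

ROBOT

A 7-joint arm with a two-finger parallel gripper is mounted at the origin on the work surface. World frame = base frame: x ahead of the robot, y to its left, z up, the work surface at z = 0. Lengths are in m, angles in degrees, forces in N, time in s.
With the tool pointing down it reaches from about 0.425 to 0.875 m from the base axis. Payload 4.7 kg.
Tool frame: the origin (TCP) lies between the finger pads, 19 mm behind the fingertips; this is the grasp point; z points along the fingers, y is the line along which they close (so a half turn about z gives the same grasp; the last joint's range is limited). The gripper opens to 87 mm and grips with 3 to 60 N. Pads are 19 mm wide; open, the fingers measure 117 mm over their backs; the gripper's body (75 mm by 190 mm) begins 51 mm behind the grasp point.
Start: joints at [-74.192, 18.392, -4.016, 83.108, 1.295, 78.541, -3.26], TCP at [0.168, 0.628, 0.241] pointing down, gripper open.
Joint ranges: [-163.93, 163.93], [-17.29, 119.83], [-79.2, 71.16], [3.27, 140.29], [-89.18, 269.18], [5.43, 117.66], [-154.24, 154.24]. Speed limits (degrees/s): [147.25, 147.25, 180, 180, 180, 180, 180].

INTERFACE

Orientations are given as [roll, pitch, yaw] about the fixed x, y, z axes, in that order (R = Rz(yaw) Ry(pitch) Rx(roll)).
In Python, from cell import env gives the robot as it stands.
- The arm moves only by the tool jog_arm, never from a script. Its argument "motion" is a list that holds one entry, the list of rows, each a list of 7 numbers: the shift along the tool's x, y, z in units of 0.1 m (1.0 is 0.1 m), then the turn, a rotation vector about the tool's x, y, z in units of 180 degrees (1.0 is 180 degrees), then the closure, from 0 (fully open) to 1 (shut). A call has 1 to 5 rows; each row is the pose to reach, as a shift and turn from the pose commanded when the call began, along the tool's axes at that moment, turning the shorter way round; what a row does not reach only later rows make up. A row lasts 1/10 s, in which the tool goes at most 50 mm and 8.59 degrees, less where a joint would pass 70% of its speed; a pose out of reach is approached as far as the arm can. A call with a number of a shift or a turn outside -1 to 1 is refused whole. A call with a gripper value outside its range is refused whole. The fingers move at their own pace and stop on an object; "grip_force" is the grip in N (left out, the last holds). Time passes only in rows, so rows that repeat a pose let the fingers close. It gives the time, the measured TCP pose, the force, the opening and the grip force at its end, in the units of the state.
- env.get_obs(): the state, without advancing time (a new reading comes with each control period).
- env.read_camera(name): name is "side" or "top"; returns (picture, depth): 480x640x3 uint8, red, green, blue; 480x640 float32, m along the optical axis (not along the pixel's ray), 0 where there is no reading.
- env.camera_info(name): a dict with "camera_matrix" (3x3 intrinsics, pixels), "origin" and "orientation" of the camera in the world. Camera axes: x right, y down, z forward; pixel columns grow to the right and rows downward; lengths in m; the calibration is good to about 2 mm. A picture is of the moment at which its call begins. camera_info takes no time and is no camera call.
- env.sign_off(): hands the job in; it is judged then, once.
The state is a dict: "time_s": time; "qpos": joint angles; "joint_velocities": joint speeds; "effort": joint torques, N m; "tool_pos": TCP position; "tool_rot": TCP orientation; "force": force on the tool from outside, world axes, zero at the start; "wrist_torque": the same for the moment, N m; "grip_width": finger opening in m; "grasp_force": force on a finger pad.
Only numpy, scipy, OpenCV 4.12 (cv2) and the standard library are available. Lean on these libraries where they do the work, as an engineer would, in place of code of your own. Each camera call takes 0.05 s, during which the arm holds its last target. There are 200 camera calls.

## Working session

There is one attempt and no reset: what is moved stays moved. The work goes in short steps, Python scripts to look and compute and a tool call to move; the robot and the scene stay as the last step left them, time stands still between calls to the robot, and variables do not carry over. Pictures are saved under pics/ and viewed, at most 10 in all, crops included, and the job is handed in when it is done.

Besides the shell and the picture viewer there is one more tool, called after "Request:" as a command line: name --argument value ..., lists and objects as JSON in quotes. jog_arm: Moves the arm, as the interface text tells. Shifts and turns lie within -1 to 1; 1 stands for 0.1 m of shift or 180 degrees of turn. Its arguments: {"type":"object","properties":{"motion":{"type":"array","items":{"type":"array","items":{"type":"array","items":{"type":"number"}}}},"grip_force":{"type":"number"}},"required":["motion"]}

```bash
ls; mkdir -p pics; python3 - <<'E'
from cell import env
import cv2,numpy as np
for n in("top","side"):
    p,d=env.read_camera(n); cv2.imwrite(f"pics/{n}0.png",p[:,:,::-1]); np.savez(f"{n}0.npz",p=p,d=d)
    i=env.camera_info(n); print(n,i)
o=env.get_obs();print({k:np.round(v,3) for k,v in o.items()})
E
```

```text
pics
top {'camera_matrix': array([[462.32359121,   0.        , 319.75292176],
       [  0.        , 462.32359121, 245.03733511],
       [  0.        ,   0.        ,   1.        ]]), 'origin': array([0.48379826, 0.09664576, 1.22755648]), 'orientation': array([-173.24115733,    0.33535791,  -91.3807199 ])}
side {'camera_matrix': array([[466.63914597,   0.        , 313.42897055],
       [  0.        , 466.63914597, 239.78664094],
       [  0.        ,   0.        ,   1.        ]]), 'origin': array([0.81321605, 0.68934557, 0.95329783]), 'orientation': array([-142.28625924,    1.03403233,  158.27033942])}
{'time_s': np.float64(0.1), 'qpos': array([-74.193,  18.437,  -4.015,  83.167,   1.297,  78.542,  -3.262]), 'joint_velocities': array([ 0.076, -0.014, -0.04 , -0.192, -0.041, -0.025,  0.03 ]), 'effort': array([ 0.0000e+00, -4.9257e+01, -4.0600e-01, -3.1340e+01, -6.4000e-02,
        4.0000e-02,  0.0000e+00]), 'tool_pos': array([0.168, 0.627, 0.24 ]), 'tool_rot': array([-1.79899e+02,  8.00000e-03,  1.65000e+02]), 'force': array([-0.443,  0.155, -0.337]), 'wrist_torque': array([ 0.006, -0.01 , -0.006]), 'grasp_force': np.float64(0.0), 'grip_width': np.float64(0.087)}
```

View pics/top0.png

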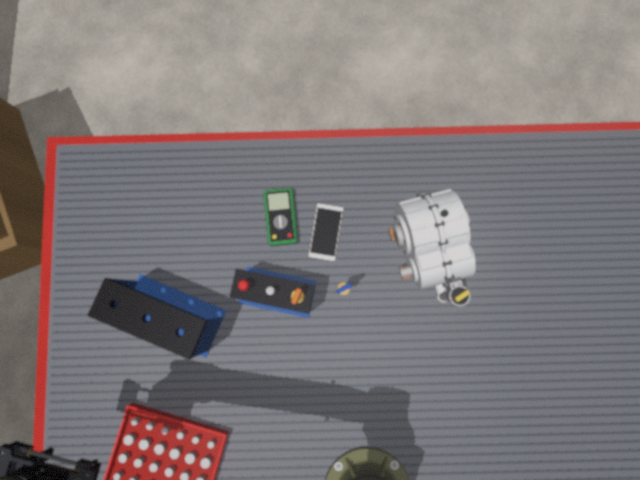

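View pics/side0.png

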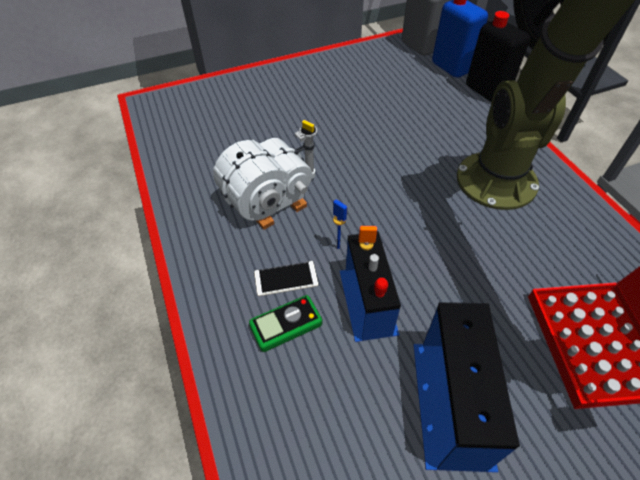

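Top view: yellow wing at (461,296), gearbox above it. The smaller stand holds the screwdriver (244,285), punch (270,291) and orange grip (297,296). Side view: wing (308,127), orange grip (368,236).

Things that could be taken for the rod: orange grip top (297,296) / side (368,236), and the blue look-alike top (344,288) / side (340,210). For the stand: the small one at top (272,291), and the large one at top (155,317). I choose the orange grip and the small stand.

```bash
cat > h.py <<'E'
from cell import env
import cv2,numpy as np
from scipy.spatial.transform import Rotation as R
def cam(n):
    i=env.camera_info(n); return i["camera_matrix"],np.array(i["origin"]),R.from_euler("xyz",i["orientation"],degrees=True).as_matrix()
def rays(n,uv):
    K,o,M=cam(n); uv=np.atleast_2d(uv).astype(float)
    d=np.c_[(uv-K[[0,1],[2,2]])/K[0,0],np.ones(len(uv))]@M.T
    return o,d
def plane(n,uv,z):
    o,d=rays(n,uv); return o+d*((z-o[2])/d[:,2])[:,None]
def pts(n,uv,depth):
    o,d=rays(n,uv); return o+d*depth[:,None]
def tri(uv1,uv2):
    o1,d1=rays("top",uv1);o2,d2=rays("side",uv2);d1=d1[0];d2=d2[0]
    s=np.linalg.lstsq(np.c_[d1,-d2],o2-o1,rcond=None)[0]
    a=o1+s[0]*d1;b=o2+s[1]*d2
    return (a+b)/2,np.linalg.norm(a-b)
def proj(n,P):
    K,o,M=cam(n); q=(np.atleast_2d(P)-o)@M; return q[:,:2]/q[:,2:]*K[0,0]+K[[0,1],[2,2]]
def mask(p,lo,hi,box):
    h=cv2.cvtColor(p,cv2.COLOR_RGB2HSV); m=cv2.inRange(h,lo,hi); z=np.zeros_like(m); x0,y0,x1,y1=box; z[y0:y1,x0:x1]=m[y0:y1,x0:x1]; return z
def pix(m): v,u=np.nonzero(m); return np.c_[u,v]
def cloud(n,p,d,lo,hi,box):
    q=pix(mask(p,lo,hi,box)); dd=d[q[:,1],q[:,0]]; k=dd>0
    return q,pts(n,q[k],dd[k])
E
python3 - <<'E'
from h import *
D={n:np.load(n+"0.npz") for n in("top","side")}
W={"top":(440,280,480,310),"side":(290,110,325,142)}
G={"top":(284,283,308,308),"side":(352,218,385,255)}
for nm,B,lo,hi in(("wing",W,(22,120,110),(35,255,255)),("grip",G,(5,170,120),(17,255,255))):
    c={}
    for n in B:
        q,X=cloud(n,D[n]["p"],D[n]["d"],lo,hi,B[n]); c[n]=q.mean(0)
        print(nm,n,len(q),c[n],q.min(0),q.max(0),"cloud med",np.median(X,0).round(4),"z pct",np.percentile(X[:,2],[5,50,95]).round(3), "minAreaRect",cv2.minAreaRect(q.astype(np.float32)))
    print("tri",tri(c["top"],c["side"]))
# images
t=D["top"]["p"];s=D["side"]["p"]
a=cv2.resize(t[260:330,220:380],(800,350),interpolation=cv2.INTER_CUBIC)
b=np.hstack([cv2.resize(t[180:310,380:490],(338,400),interpolation=cv2.INTER_CUBIC)[150:],cv2.resize(s[100:200,270:455],(462,250),interpolation=cv2.INTER_CUBIC)])
cv2.imwrite("pics/crop1.png",np.vstack([a,b])[:,:,::-1])
# stand top
q,X=cloud("top",t,D["top"]["d"],(0,0,0),(180,120,60),(225,262,322,322))
k=abs(X[:,2]-.14)<.008; qq=X[k]; print("stand",k.sum(),np.median(qq[:,2]),cv2.minAreaRect((qq[:,:2]*1000).astype(np.float32)))
E
```

```text
wing top 74 [461.10810811 295.81081081] [455 291] [467 301] cloud med [ 0.4848 -0.2094  0.1986] z pct [0.189 0.199 0.201] minAreaRect ((461.50567626953125, 295.8089904785156), (5.511988639831543, 14.415971755981445), 57.9946174621582)
wing side 58 [308.22413793 124.12068966] [302 120] [313 131] cloud med [ 0.4845 -0.2074  0.1988] z pct [0.186 0.199 0.201] minAreaRect ((308.4756164550781, 124.28048706054688), (14.211812019348145, 6.0907769203186035), 38.65980911254883)
tri (array([ 0.48454614, -0.21000517,  0.19615227]), np.float64(0.001547512879968246))
grip top 1 [299. 293.] [299 293] [299 293] cloud med [0.5001 0.1483 0.1983] z pct [0.198 0.198 0.198] minAreaRect ((299.0, 293.0), (0.0, 0.0), 0.0)
grip side 261 [367.66666667 233.65900383] [360 226] [376 242] cloud med [0.4947 0.1603 0.186 ] z pct [0.16  0.186 0.203] minAreaRect ((368.0, 234.0), (16.0, 16.0), 90.0)
tri (array([0.49588061, 0.15202736, 0.17611897]), np.float64(0.01051174673757173))
stand 334 0.14049695030149123 ((509.99176025390625, 214.59413146972656), (179.3995361328125, 59.909759521484375), 78.63973236083984)
```

View pics/crop1.png

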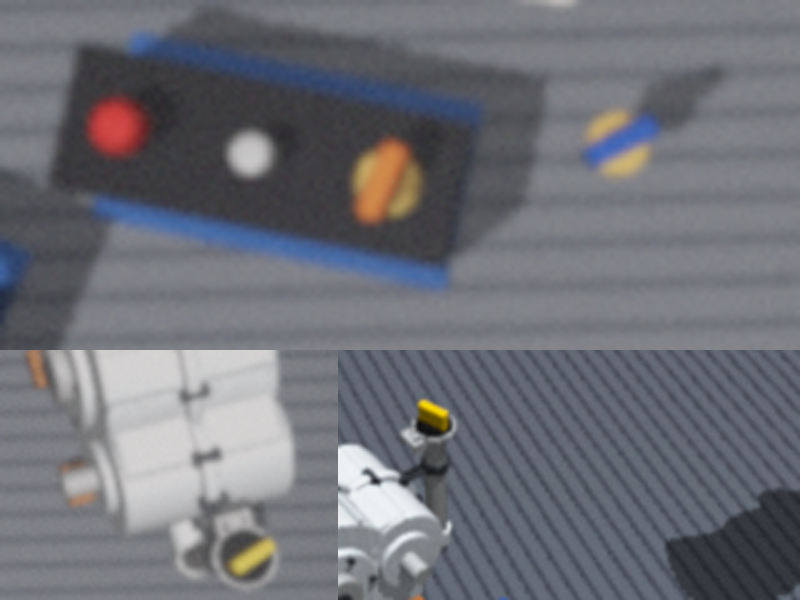

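The crop confirms the orange grip standing on its brass collar in the small stand (crop 380,180), beside the punch (250,153) and screwdriver (118,127). The blue twin stands alone (620,143). The wing lies over the tube, with the hinge bracket on its gearbox side.

```bash
python3 - <<'E'
from h import *
D={n:np.load(n+"0.npz") for n in("top","side")}
def axis(X):
    c=X.mean(0); w,v=np.linalg.eigh(np.cov((X-c).T)); a=v[:,-1]; return c.round(4),np.degrees(np.arctan2(a[1],a[0]))%180,(np.sqrt(12*w)*1000).round(1)
W={"top":(440,280,480,310),"side":(290,110,325,142)}
G={"top":(284,283,308,308),"side":(352,218,385,255)}
t=D["top"];s=D["side"]
q=pix(mask(t["p"],(20,100,90),(35,255,255),W["top"])); print("wing",len(q),axis(plane("top",q,.199)[:,:2]))
h=cv2.cvtColor(t["p"],cv2.COLOR_RGB2HSV); print("hsv grip",h[288:304:3,292:303:2].reshape(-1,3)[:24].tolist())
for hh in(14,15,16):
    q=pix(mask(t["p"],(5,130,120),(hh,255,255),G["top"])); 
    if len(q)>5: print("grip",hh,len(q),axis(plane("top",q,.2)[:,:2]))
# side top edge cloud of grip: points with z>0.19
q,X=cloud("side",s["p"],s["d"],(5,170,120),(17,255,255),G["side"]); k=X[:,2]>.197; print("grip side top",k.sum(),axis(X[k][:,:2]),X[:,2].max())
k=(X[:,2]<.196)&(X[:,2]>.165); print("face",axis(X[k][:,:2]))
q,X=cloud("side",s["p"],s["d"],(22,120,110),(35,255,255),W["side"]); k=X[:,2]>.195; print("wing side top",k.sum(),axis(X[k][:,:2]))
# stand items
for n,lo,hi,b,z in(("red",(0,150,90),(8,255,255),(234,275,255,296),.184),("punch",(0,0,130),(180,60,255),(260,282,281,301),.178)):
    q=pix(mask(t["p"],lo,hi,b)); print(n,len(q),plane("top",q,z).mean(0))
# collar: brass
q=pix(mask(t["p"],(17,60,90),(28,255,255),G["top"])); print("brass bbox",q.min(0),q.max(0),plane("top",[(q.min(0)+q.max(0))/2],.146))
# heights near the tube
u,v=np.meshgrid(range(380,490),range(180,315)); q=np.c_[u.ravel(),v.ravel()]
for n,b in(("top",(380,180,490,315)),("side",(205,110,330,230))):
    u,v=np.meshgrid(range(b[0],b[2]),range(b[1],b[3])); q=np.c_[u.ravel(),v.ravel()]; d=D[n]["d"][q[:,1],q[:,0]]; X=pts(n,q[d>0],d[d>0])
    r=np.hypot(X[:,0]-.4848,X[:,1]+.2095)
    for a,bb in((.02,.03),(.03,.04),(.04,.05),(.05,.06),(.06,.08),(.08,.12)):
        k=(r>a)&(r<bb); Y=X[k]; 
        if len(Y): i=np.argsort(Y[:,2])[-3:]; print(n,a,Y[i[0]].round(3),Y[i[-1]].round(3))
E
```

```text
wing 94 (array([ 0.4854, -0.2098]), np.float64(122.06804493612522), array([13.2, 33.4]))
hsv grip [[135, 8, 65], [175, 23, 68], [8, 119, 120], [9, 141, 148], [8, 123, 108], [0, 33, 62], [19, 99, 124], [18, 130, 172], [14, 158, 197], [14, 165, 205], [11, 162, 178], [12, 118, 99], [20, 124, 185], [16, 143, 200], [14, 161, 207], [13, 164, 197], [13, 149, 149], [19, 121, 143], [17, 135, 180], [14, 160, 204], [14, 163, 203], [11, 160, 167], [18, 129, 146], [20, 129, 144]]
grip 14 96 (array([0.4937, 0.1543]), np.float64(154.7781730294837), array([13.5, 36.6]))
grip 15 101 (array([0.494 , 0.1544]), np.float64(154.9296538664637), array([13.9, 36. ]))
grip 16 106 (array([0.4941, 0.1544]), np.float64(155.05508094041735), array([14.5, 35.3]))
grip side top 79 (array([0.4941, 0.1584]), np.float64(155.48717838153055), array([10.9, 33.5])) 0.20535462199541266
face (array([0.4949, 0.1615]), np.float64(154.8560772786359), array([ 4. , 32.8]))
wing side top 47 (array([ 0.4851, -0.2095]), np.float64(116.64414399129554), array([11.2, 36.8]))
red 73 [0.52137564 0.27529036 0.184     ]
punch 54 [0.50787353 0.21562904 0.178     ]
brass bbox [290 290] [304 303] [[0.49291315 0.15569339 0.146     ]]
top 0.02 [ 0.484 -0.23   0.181] [ 0.481 -0.19   0.182]
top 0.03 [ 0.517 -0.207  0.176] [ 0.516 -0.208  0.178]
top 0.04 [ 0.532 -0.212  0.137] [ 0.532 -0.199  0.142]
top 0.05 [ 0.544 -0.199  0.143] [ 0.544 -0.201  0.144]
top 0.06 [ 0.564 -0.202  0.152] [ 0.562 -0.197  0.153]
top 0.08 [ 0.598 -0.185  0.162] [ 0.601 -0.185  0.164]
side 0.02 [ 0.499 -0.194  0.181] [ 0.503 -0.198  0.183]
side 0.03 [ 0.517 -0.211  0.177] [ 0.516 -0.208  0.179]
side 0.04 [ 0.53  -0.197  0.136] [ 0.532 -0.2    0.138]
side 0.05 [ 0.54  -0.2    0.144] [ 0.543 -0.2    0.145]
side 0.06 [ 0.563 -0.203  0.153] [ 0.561 -0.201  0.154]
side 0.08 [ 0.597 -0.187  0.161] [ 0.601 -0.181  0.167]
```

```bash
cat >> h.py <<'E'
def chain(p0,r0,wps):
    "wps: (pos, euler) -> tool-frame shift/turn in move units, from each commanded pose to the next"
    p,M=np.array(p0),R.from_euler("xyz",r0,degrees=True)
    for q,e in wps:
        N=R.from_euler("xyz",e,degrees=True); s=M.inv().apply(np.array(q)-p)/.1; t=(M.inv()*N).as_rotvec()/np.pi
        print(q,s.round(3),t.round(3)); p,M=np.array(q),N
E
python3 - <<'E'
from h import *
chain([.168,.628,.241],[180,0,165],[([.22,.58,.32],[180,0,140]),([.31,.53,.32],[180,0,120]),([.40,.46,.32],[180,0,120]),([.46,.37,.32],[180,0,120]),([.5,.26,.32],[180,0,120]),([.52,.15,.32],[180,0,120]),([.525,.05,.31],[180,0,120]),([.52,-.05,.3],[180,0,120]),([.5,-.14,.29],[180,0,120]),([.485,-.21,.25],[180,0,120])])
E
```

```text
[0.22, 0.58, 0.32] [-0.627 -0.329 -0.79 ] [-0.    -0.     0.139]
[0.31, 0.53, 0.32] [-1.011  0.195  0.   ] [ 0.    -0.     0.111]
[0.4, 0.46, 0.32] [-1.056  0.429  0.   ] [0. 0. 0.]
[0.46, 0.37, 0.32] [-1.079  0.07   0.   ] [0. 0. 0.]
[0.5, 0.26, 0.32] [-1.153 -0.204 -0.   ] [0. 0. 0.]
[0.52, 0.15, 0.32] [-1.053 -0.377 -0.   ] [0. 0. 0.]
[0.525, 0.05, 0.31] [-0.891 -0.457  0.1  ] [0. 0. 0.]
[0.52, -0.05, 0.3] [-0.841 -0.543  0.1  ] [0. 0. 0.]
[0.5, -0.14, 0.29] [-0.679 -0.623  0.1  ] [0. 0. 0.]
[0.485, -0.21, 0.25] [-0.531 -0.48   0.4  ] [0. 0. 0.]
```

Request:
jog_arm --motion '[[[-0.63,-0.33,-0.8,0,0,0.139,0.68],[-0.63,-0.33,-0.8,0,0,0.139,0.68],[-0.63,-0.33,-0.8,0,0,0.139,0.68],[-0.63,-0.33,-0.8,0,0,0.139,0.68]]]' --grip_force 15

```text
time_s: 0.5
tool_pos: [0.2225, 0.5793, 0.3232]
tool_rot: [179.8, -0.0, 139.8]
force: [-0.0, -0.4, -0.9]
grip_width: 0.0631
grasp_force: 0.0
```

Request:
jog_arm --motion '[[[-1,0.2,0,0,0,0.111,0.68],[-1,0.2,0,0,0,0.111,0.68],[-1,0.2,0,0,0,0.111,0.68],[-1,0.2,0,0,0,0.111,0.68]]]'

```text
time_s: 0.9
tool_pos: [0.3104, 0.5299, 0.3194]
tool_rot: [-179.8, 0.1, 120.1]
force: [-1.2, 0.3, 0.0]
grip_width: 0.032
grasp_force: 0.0
```

Request:
jog_arm --motion '[[[-1,0.43,0,0,0,0,0.68],[-1,0.43,0,0,0,0,0.68],[-1,0.43,0,0,0,0,0.68],[-1,0.43,0,0,0,0,0.68]]]'

```text
time_s: 1.3
tool_pos: [0.3973, 0.4652, 0.3201]
tool_rot: [-179.9, 0.0, 120.1]
force: [0.4, 1.1, 0.3]
grip_width: 0.0282
grasp_force: 0.0
```

Request:
jog_arm --motion '[[[-1,0.07,0,0,0,0,0.68],[-1,0.07,0,0,0,0,0.68],[-1,0.07,0,0,0,0,0.68],[-1,0.07,0,0,0,0,0.68]]]'

```text
time_s: 1.7
tool_pos: [0.4517, 0.384, 0.3208]
tool_rot: [-179.9, -0.1, 120.2]
force: [-0.5, -0.4, -0.6]
grip_width: 0.0272
grasp_force: 0.0
```

Request:
jog_arm --motion '[[[-1,-0.2,0,0,0,0,0.68],[-1,-0.2,0,0,0,0,0.68],[-1,-0.2,0,0,0,0,0.68],[-1,-0.2,0,0,0,0,0.68]]]'

```text
time_s: 2.1
tool_pos: [0.4847, 0.2878, 0.3212]
tool_rot: [-180.0, -0.1, 120.2]
force: [-0.9, 0.8, 0.1]
grip_width: 0.0278
grasp_force: 0.0
```

Request:
jog_arm --motion '[[[-1,-0.38,0,0,0,0,0.68],[-1,-0.38,0,0,0,0,0.68],[-1,-0.38,0,0,0,0,0.68],[-1,-0.38,0,0,0,0,0.68]]]'

```text
time_s: 2.5
tool_pos: [0.5025, 0.182, 0.3213]
tool_rot: [180.0, -0.1, 120.1]
force: [-1.2, 0.6, -0.0]
grip_width: 0.0281
grasp_force: 0.0
```

Request:
jog_arm --motion '[[[-0.97,-0.33,0,0,0,0,0.68],[-0.97,-0.33,0,0,0,0,0.68],[-0.97,-0.33,0,0,0,0,0.68]]]'

```text
time_s: 2.8
tool_pos: [0.5239, 0.0762, 0.3215]
tool_rot: [-180.0, 0.1, 119.7]
force: [-0.5, -1.0, 0.6]
grip_width: 0.0277
grasp_force: 0.0
```

Request:
jog_arm --motion '[[[-0.87,-0.5,0,0,0,0,0.68],[-0.87,-0.5,0,0,0,0,0.68],[-0.87,-0.5,0,0,0,0,0.68]]]'

```text
time_s: 3.1
tool_pos: [0.5234, -0.0248, 0.3217]
tool_rot: [-180.0, 0.1, 119.7]
force: [1.0, -0.2, -0.4]
grip_width: 0.0277
grasp_force: 0.0
```

Request:
jog_arm --motion '[[[-0.82,-0.59,0.2,0,0,0,0.68],[-0.82,-0.59,0.2,0,0,0,0.68],[-0.82,-0.59,0.2,0,0,0,0.68]]]'

```text
time_s: 3.4
tool_pos: [0.5122, -0.1248, 0.3004]
tool_rot: [-179.9, 0.1, 119.7]
force: [-2.0, -0.2, 0.3]
grip_width: 0.0283
grasp_force: 0.0
```

Request:
jog_arm --motion '[[[-0.66,-0.7,0.3,0,0,0,0.68],[-0.66,-0.7,0.3,0,0,0,0.68],[-0.66,-0.7,0.3,0,0,0,0.68],[-0.66,-0.7,0.3,0,0,0,0.68]]]'

```text
time_s: 3.8
tool_pos: [0.4866, -0.2109, 0.2709]
tool_rot: [180.0, -0.1, 120.1]
force: [-0.1, -0.2, -0.7]
grip_width: 0.0276
grasp_force: 0.0
```

```bash
python3 - <<'E'
from h import *
o=env.get_obs(); print(o["qpos"].round(1),o["tool_pos"].round(4),o["tool_rot"].round(1))
chain(o["tool_pos"],o["tool_rot"],[([.485,-.2097,.202],[180,0,120])])
E
```

```text
[-20.3   2.7  42.6  98.9  -1.9  79.2  52.7] [ 0.4866 -0.2109  0.2709] [ 1.800e+02 -1.000e-01  1.201e+02]
[0.485, -0.2097, 0.202] [ 0.017 -0.008  0.689] [ 0. -0.  0.]
```

Request:
jog_arm --motion '[[[0.02,-0.01,0.35,0,0,0,0.68],[0.02,-0.01,0.69,0,0,0,0.68],[0.02,-0.01,0.69,0,0,0,0.68],[0.02,-0.01,0.69,0,0,0,0.68]]]'

```text
time_s: 4.2
tool_pos: [0.485, -0.2094, 0.2029]
tool_rot: [-180.0, -0.0, 120.2]
force: [-0.2, -0.0, 0.4]
grip_width: 0.0278
grasp_force: 0.0
```

Request:
jog_arm --motion '[[[0,0,0,0,0,0,1],[0,0,0,0,0,0,1],[0,0,0,0,0,0,1],[0,0,0,0,0,0,1],[0,0,0,0,0,0,1]]]' --grip_force 15

```text
time_s: 4.7
tool_pos: [0.485, -0.2116, 0.2033]
tool_rot: [179.8, 0.1, 120.0]
force: [4.1, 1.7, 3.3]
grip_width: 0.0101
grasp_force: 15.0
```

Request:
jog_arm --motion '[[[0,0,0,0,0,-0.04,1],[0,0,0,0,0,-0.08,1],[0,0,0,0,0,-0.12,1],[0,0,0,0,0,-0.16,1],[0,0,0,0,0,-0.2,1]]]'

```text
time_s: 5.2
tool_pos: [0.4853, -0.2114, 0.2032]
tool_rot: [179.9, 0.2, 156.3]
force: [3.6, 2.4, 3.9]
grip_width: 0.0098
grasp_force: 15.0
```

Request:
jog_arm --motion '[[[0,0,0,0,0,-0.04,1],[0,0,0,0,0,-0.08,1],[0,0,0,0,0,-0.12,1],[0,0,0,0,0,-0.16,1],[0,0,0,0,0,-0.16,1]]]'

```text
time_s: 5.7
tool_pos: [0.4853, -0.211, 0.2033]
tool_rot: [180.0, 0.2, -175.1]
force: [4.5, 3.2, 3.7]
grip_width: 0.01
grasp_force: 15.0
```

```bash
python3 - <<'E'
from h import *
o=env.get_obs(); print(o["qpos"].round(1),o["tool_pos"].round(4),o["tool_rot"].round(1),o["force"],o["wrist_torque"])
E
```

```text
[-16.1   5.   39.1 104.6  -3.5  71.3 118.9] [ 0.4853 -0.211   0.2033] [ 180.     0.2 -175.1] [4.45225873 3.2475834  3.72072452] [ 0.72199678 -0.95957497  0.0204294 ]
```

Request:
jog_arm --motion '[[[0,0,0,0,0,-0.03,1],[0,0,0,0,0,-0.06,1],[0,0,0,0,0,-0.06,1]]]'

```text
time_s: 6.0
tool_pos: [0.4852, -0.2111, 0.2032]
tool_rot: [180.0, 0.2, -164.5]
force: [4.3, 3.8, 3.6]
grip_width: 0.0101
grasp_force: 15.2
```

```bash
python3 - <<'E'
from h import *
o=env.get_obs(); print(o["qpos"].round(1),o["tool_pos"].round(4),o["tool_rot"].round(1),o["force"],o["wrist_torque"],o["grip_width"])
D=np.load("top0.npz"); p,d=env.read_camera("side"); cv2.imwrite("pics/s1.png",cv2.resize(p[60:200,220:400],(720,560),interpolation=cv2.INTER_CUBIC)[:,:,::-1])
E
```

```text
[-15.5   5.   38.5 104.6  -3.4  71.3 129.5] [ 0.4852 -0.2111  0.2032] [ 180.     0.2 -164.5] [4.33121832 3.77593154 3.56756781] [ 0.80219131 -1.00087706 -0.31237866] 0.010053805711894756
```

View pics/s1.png

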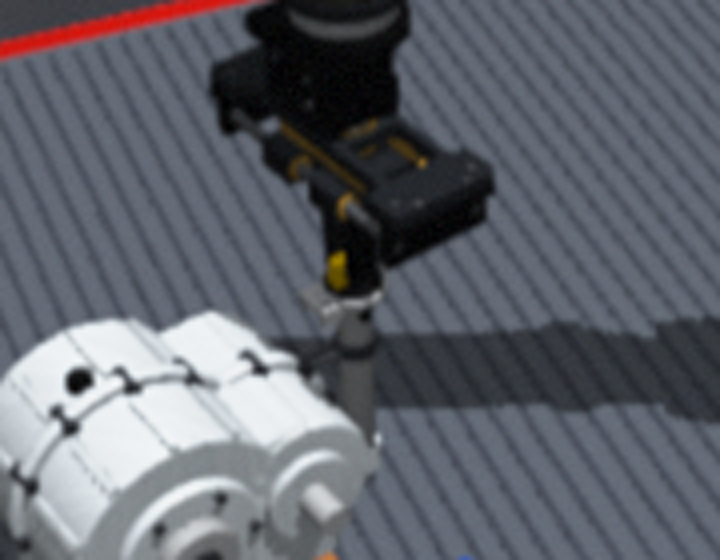

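The side view shows the fingers on the wing (337,270), now pointing at the hinge bracket (320,297). The torque rise shows the cap is at its stop. Next I flip it about the pin.

Request:
jog_arm --motion '[[[-0.05,0,-0.04,0,0.044,0,1],[-0.1,0,-0.07,0,0.089,0,1],[-0.16,0,-0.09,0,0.133,0,1],[-0.205,0,-0.106,0,0.167,0,1],[-0.205,0,-0.106,0,0.167,0,1]]]' --grip_force 12

```text
time_s: 6.55
tool_pos: [0.5026, -0.2066, 0.2115]
tool_rot: [-179.8, -30.9, -164.6]
force: [-1.9, 2.1, 2.5]
grip_width: 0.0106
grasp_force: 12.0
```

```bash
python3 - <<'E'
from h import *
o=env.get_obs(); print(o["qpos"].round(1),o["tool_pos"].round(4),o["tool_rot"].round(1),o["force"],o["wrist_torque"],o["grip_width"])
print(R.from_euler("xyz",o["tool_rot"],degrees=True).as_matrix().round(3))
E
```

```text
[-15.5  29.7  37.2  83.1   0.9  97.8 127.2] [ 0.5026 -0.2066  0.2115] [-179.8  -30.9 -164.6] [-1.93402228  2.12532795  2.48180451] [ 0.67298342 -0.05799275 -0.55247668] 0.010601876382323083
[[-0.827 -0.267 -0.494]
 [-0.228  0.964 -0.14 ]
 [ 0.514 -0.003 -0.858]]
```

Request:
jog_arm --motion '[[[-0.05,0,-0.04,0,0.044,0,1],[-0.1,0,-0.07,0,0.089,0,1],[-0.16,0,-0.09,0,0.133,0,1],[-0.205,0,-0.106,0,0.167,0,1],[-0.205,0,-0.106,0,0.167,0,1]]]'

```text
time_s: 7.05
tool_pos: [0.5185, -0.2019, 0.2046]
tool_rot: [-179.1, -59.4, -164.3]
force: [-0.4, -8.2, -17.7]
grip_width: 0.0103
grasp_force: 12.0
```

```bash
python3 - <<'E'
from h import *
o=env.get_obs(); print(o["qpos"].round(1),o["tool_pos"].round(4),o["tool_rot"].round(1),o["force"],o["wrist_torque"],o["grip_width"])
print(R.from_euler("xyz",o["tool_rot"],degrees=True).as_matrix().round(3))
p,d=env.read_camera("side"); cv2.imwrite("pics/s2.png",cv2.resize(p[60:200,220:400],(720,560),interpolation=cv2.INTER_CUBIC)[:,:,::-1])
E
```

```text
[-24.2  61.1  61.4  67.1  -5.4 117.6 144.9] [ 0.5185 -0.2019  0.2046] [-179.1  -59.4 -164.3] [ -0.38301564  -8.19762937 -17.67921872] [ 0.46391329 -3.83822356  1.18990645] 0.01028486122249882
[[-0.491 -0.282 -0.824]
 [-0.138  0.959 -0.247]
 [ 0.86  -0.008 -0.51 ]]
```

View pics/s2.png

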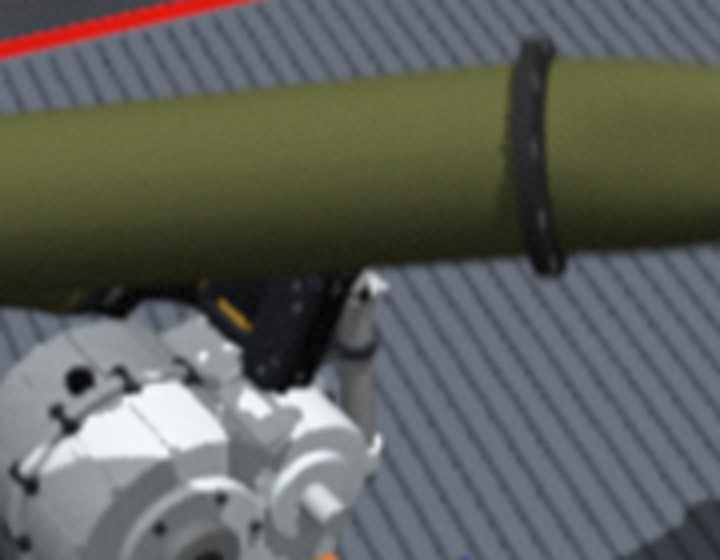

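The forearm hides the fingers. The cap has swung up off the tube, but joint 6 is at its limit. I'll release, back out and finish the flip with a push.

Request:
jog_arm --motion '[[[0,0,0,0,0,0,0.66],[0,0,0,0,0,0,0.66],[0,0,0,0,0,0,0.66]]]'

```text
time_s: 7.4
tool_pos: [0.5183, -0.202, 0.2098]
tool_rot: [-179.0, -59.0, -164.5]
force: [-0.3, 0.3, 0.4]
grip_width: 0.0256
grasp_force: 0.0
```

Request:
jog_arm --motion '[[[0,0,-0.2,0,-0.02,0,0.66],[0,0,-0.4,0,-0.04,0,0.66],[0,0,-0.6,0,-0.08,0,0.66],[0,0,-0.7,0,-0.12,0,0.66],[0,0,-0.7,0,-0.16,0,0.66]]]'

```text
time_s: 7.9
tool_pos: [0.5778, -0.1841, 0.2477]
tool_rot: [-179.3, -29.7, -163.8]
force: [-0.0, 0.4, 0.4]
grip_width: 0.0299
grasp_force: 0.0
```

```bash
python3 - <<'E'
from h import *
o=env.get_obs(); print(o["qpos"].round(1),o["tool_pos"].round(4),o["tool_rot"].round(1),o["force"],o["wrist_torque"],o["grip_width"])
chain(o["tool_pos"],o["tool_rot"],[([.52,-.2,.34],[180,-8,-164.5]),([.44,-.222,.34],[180,0,-164.5]),([.425,-.228,.28],[180,0,-164.5]),([.425,-.228,.205],[180,0,-164.5])])
E
```

```text
[-22.2  40.8  52.3  69.7 -10.6 105.  134. ] [ 0.5778 -0.1841  0.2477] [-179.3  -29.7 -163.8] [-0.02436571  0.38108291  0.43493262] [ 0.19639492 -0.4784137   0.04325955] 0.02987949000767318
[0.52, -0.2, 0.34] [ 0.978  0.002 -0.505] [-0.005 -0.121  0.004]
[0.44, -0.222, 0.34] [0.822 0.002 0.115] [ 0.    -0.044  0.   ]
[0.425, -0.228, 0.28] [ 0.161 -0.018  0.6  ] [0. 0. 0.]
[0.425, -0.228, 0.205] [-0.   -0.    0.75] [0. 0. 0.]
```

Request:
jog_arm --motion '[[[0.25,0,-0.43,0,0,0,1],[0.5,0,-0.5,0,-0.04,0,1],[0.98,0,-0.5,0,-0.08,0,1],[0.98,0,-0.5,0,-0.12,0,1],[0.98,0,-0.5,0,-0.12,0,1]]]'

```text
time_s: 8.4
tool_pos: [0.5141, -0.2049, 0.3419]
tool_rot: [-179.6, -8.0, -164.0]
force: [-0.5, -0.8, 0.2]
grip_width: 0.0021
grasp_force: 0.0
```

Request:
jog_arm --motion '[[[0.4,0,0.05,0,-0.03,0,1],[0.82,0,0.11,0,-0.045,0,1],[0.82,0,0.11,0,-0.045,0,1],[0.82,0,0.11,0,-0.045,0,1]]]'

```text
time_s: 8.8
tool_pos: [0.4376, -0.2248, 0.3401]
tool_rot: [-179.6, -0.4, -163.6]
force: [-0.7, -0.2, 0.3]
grip_width: 0.0005
grasp_force: 0.0
```

```bash
python3 - <<'E'
from h import *
o=env.get_obs(); print(o["qpos"].round(1),o["tool_pos"].round(4),o["tool_rot"].round(1),o["grip_width"])
chain(o["tool_pos"],o["tool_rot"],[([.425,-.228,.28],[180,0,-164.5]),([.425,-.228,.205],[180,0,-164.5])])
im=[]
for n,b in(("side",(250,80,370,200)),("top",(410,240,490,320))):
    p,d=env.read_camera(n); im.append(cv2.resize(p[b[1]:b[3],b[0]:b[2]],(400,400),interpolation=cv2.INTER_CUBIC))
    q,X=cloud(n,p,d,(20,100,90),(35,255,255),b); print(n,len(q)); 
    if len(X): print(np.median(X,0).round(3),np.percentile(X,[5,95],axis=0).round(3).tolist())
cv2.imwrite("pics/s3.png",np.hstack(im)[:,:,::-1])
E
```

```text
[-40.5  -9.4  58.2  97.2   8.5  87.9 123.4] [ 0.4376 -0.2248  0.3401] [-179.6   -0.4 -163.6] 0.0004808372451898411
[0.425, -0.228, 0.28] [0.127 0.009 0.602] [-0.002 -0.002  0.005]
[0.425, -0.228, 0.205] [-0.   -0.    0.75] [0. 0. 0.]
side 102
[ 0.505 -0.204  0.208] [[0.493, -0.211, 0.192], [0.518, -0.2, 0.221]]
top 95
[ 0.504 -0.207  0.212] [[0.489, -0.221, 0.195], [0.519, -0.201, 0.222]]
```

View pics/s3.png

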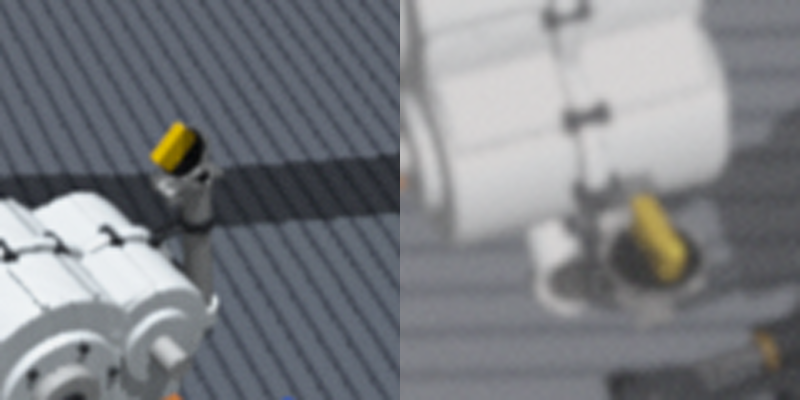

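The cap is tilted back about 45°, free of the mouth, with the wing at side crop (178,147) and top crop (658,238). I push it on from the near side with closed fingers.

Request:
jog_arm --motion '[[[0.13,0.01,0.4,0,0,0.005,1],[0.13,0.01,0.8,0,0,0.005,1],[0.13,0.01,0.8,0,0,0.005,1]]]'

```text
time_s: 9.2
tool_pos: [0.4243, -0.2256, 0.2552]
tool_rot: [-179.5, -1.2, -164.3]
force: [-0.1, 0.1, -0.1]
grip_width: 0.0007
grasp_force: 0.0
```

Request:
jog_arm --motion '[[[0,0,0.25,0,0,0,1],[0,0,0.51,0,0,0,1],[0,0,0.51,0,0,0,1],[0,0,0.51,0,0,0,1]]]'

```text
time_s: 9.6
tool_pos: [0.4274, -0.2283, 0.2096]
tool_rot: [-179.2, -0.8, -164.3]
force: [-0.1, 1.0, -0.2]
grip_width: 0.0005
grasp_force: 0.0
```

Request:
jog_arm --motion '[[[-0.15,0,0,0,0,0,1],[-0.3,0,0,0,0,0,1],[-0.45,0,0,0,0,0,1],[-0.6,0,0,0,0,0,1],[-0.7,0,0,0,0,0,1]]]'

```text
time_s: 10.1
tool_pos: [0.496, -0.2089, 0.2092]
tool_rot: [-179.2, -0.7, -164.3]
force: [-1.0, 0.3, 0.1]
grip_width: 0.0004
grasp_force: 0.5
```

Request:
jog_arm --motion '[[[-0.1,0,0,0,0,0,1],[-0.2,0,0,0,0,0,1],[-0.25,0,0,0,0,0,1],[-0.25,0,0,0,0,0,1]]]'

```text
time_s: 10.5
tool_pos: [0.5162, -0.2034, 0.2077]
tool_rot: [-179.4, -1.0, -164.4]
force: [-8.9, -0.1, 5.8]
grip_width: 0.0006
grasp_force: 4.9
```

```bash
python3 - <<'E'
from h import *
o=env.get_obs(); print(o["qpos"].round(1),o["tool_pos"].round(4),o["tool_rot"].round(1),o["force"].round(1))
for n,b in(("side",(250,80,370,200)),("top",(410,240,490,320))):
    p,d=env.read_camera(n)
    q,X=cloud(n,p,d,(20,100,90),(35,255,255),b); print(n,len(q)); 
    if len(X): print(np.median(X,0).round(3),np.percentile(X,[5,95],axis=0).round(3).tolist())
E
```

```text
[-36.6  13.7  63.  100.9 -11.5  73.4 134.8] [ 0.5162 -0.2034  0.2077] [-179.4   -1.  -164.4] [-8.9 -0.1  5.8]
side 87
[ 0.545 -0.193  0.196] [[0.534, -0.199, 0.177], [0.555, -0.162, 0.278]]
top 3
[ 0.558 -0.193  0.2  ] [[0.556, -0.196, 0.197], [0.558, -0.193, 0.2]]
```

Request:
jog_arm --motion '[[[0.3,0,0,0,0,0,1],[0.5,0,-0.2,0,0,0,1],[0.5,0,-0.7,0,0,0,0.6],[0.5,0,-1,0,0,0,0.6],[0.5,0,-1,0,0,0,0.6]]]'

```text
time_s: 11.1
tool_pos: [0.4733, -0.2153, 0.3127]
tool_rot: [-179.2, -0.2, -164.3]
force: [-0.0, -0.1, 0.3]
grip_width: 0.0171
grasp_force: 0.0
```

Request:
jog_arm --motion '[[[0.5,0.5,0,0,0,0.05,0.6],[0.5,0.9,0,0,0,0.1,0.6],[0.5,0.9,0,0,0,0.1,0.6]]]'

```text
time_s: 11.4
tool_pos: [0.3978, -0.1393, 0.3075]
tool_rot: [-179.1, -0.5, 177.5]
force: [-16.0, -0.3, 10.4]
grip_width: 0.0335
grasp_force: 0.0
```

```bash
python3 - <<'E'
from h import *
o=env.get_obs(); print(o["qpos"].round(1),o["tool_pos"].round(4),o["tool_rot"].round(1),o["force"].round(1))
im=[]
for n,b in(("side",(250,80,370,200)),("top",(410,240,490,320))):
    p,d=env.read_camera(n); np.savez(n+"4.npz",p=p,d=d); im.append(cv2.resize(p[b[1]:b[3],b[0]:b[2]],(400,400),interpolation=cv2.INTER_CUBIC))
    q,X=cloud(n,p,d,(20,100,90),(35,255,255),b); print(n,len(q)); 
    if len(X): print(np.median(X,0).round(3),np.percentile(X,[5,95],axis=0).round(3).tolist())
cv2.imwrite("pics/s4.png",np.hstack(im)[:,:,::-1])
y=-155
chain(o["tool_pos"],o["tool_rot"],[([.47,-.05,.32],[180,0,-180]),([.48,.05,.32],[180,0,165]),([.494,.156,.25],[180,0,155]),([.494,.156,.182],[180,0,155])])
E
```

```text
[-32.6 -17.3  38.6 107.9  11.6  86.3  91.4] [ 0.3978 -0.1393  0.3075] [-179.1   -0.5  177.5] [-16.   -0.3  10.4]
side 90
[ 0.545 -0.193  0.194] [[0.492, -0.395, 0.005], [0.556, -0.189, 0.207]]
top 19
[ 0.554 -0.195  0.201] [[0.549, -0.199, 0.197], [0.558, -0.192, 0.205]]
[0.47, -0.05, 0.32] [-0.681  0.922 -0.145] [-0.005 -0.003 -0.014]
[0.48, 0.05, 0.32] [-0.1  1.   0. ] [-0.    -0.     0.083]
[0.494, 0.156, 0.25] [0.139 1.06  0.7  ] [ 0.    -0.     0.056]
[0.494, 0.156, 0.182] [ 0.   -0.    0.68] [0. 0. 0.]
```

View pics/s4.png

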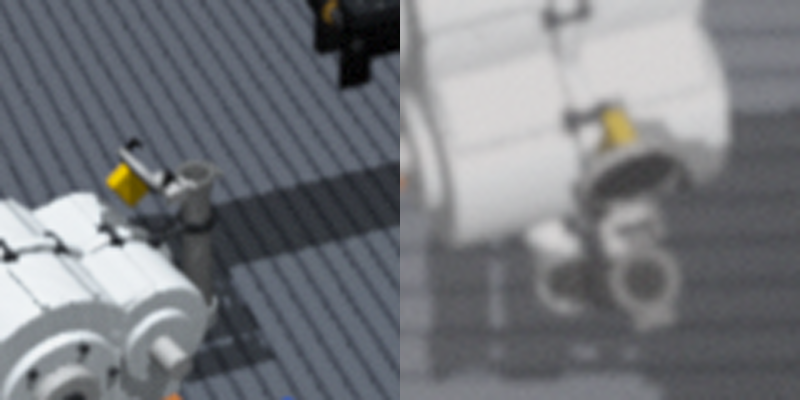

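The cap lies fully back with its wing at side crop (128,183). The tube mouth is open at side crop (196,170) and top crop (645,280). Next is the rod.

Request:
jog_arm --motion '[[[-0.4,0.5,0,0,0,0,0.4],[-0.68,0.92,-0.14,0,0,-0.014,0.4],[-0.68,0.92,-0.14,0,0,-0.014,0.4],[-0.68,0.92,-0.14,0,0,-0.014,0.4]]]'

```text
time_s: 11.9
tool_pos: [0.4714, -0.0498, 0.319]
tool_rot: [-179.1, -0.5, -179.6]
force: [0.3, -1.2, 0.0]
grip_width: 0.0513
grasp_force: 0.0
```

Request:
jog_arm --motion '[[[-0.1,1,0,0,0,0.083,0.4],[-0.1,1,0,0,0,0.083,0.4],[-0.1,1,0,0,0,0.083,0.4],[-0.1,1,0,0,0,0.083,0.4]]]'

```text
time_s: 12.3
tool_pos: [0.4793, 0.0478, 0.3172]
tool_rot: [-179.0, -0.3, 165.4]
force: [-0.8, -0.4, -0.3]
grip_width: 0.0521
grasp_force: 0.0
```

```bash
python3 - <<'E'
from h import *
o=env.get_obs(); print(o["qpos"].round(1),o["tool_pos"].round(4),o["tool_rot"].round(1),o["force"].round(1),o["grip_width"])
chain(o["tool_pos"],o["tool_rot"],[([.494,.14,.30],[180,0,155]),([.494,.1565,.25],[180,0,155]),([.494,.1565,.186],[180,0,155])])
# mouth: dark bore blob + rim ring, both views
print("guess",tri([459,296],[308.8,131]), plane("top",[[459,296]],.17),plane("side",[[308.8,131]],.17))
for n,b in(("top",(448,286,470,306)),("side",(298,120,320,142))):
    D=np.load(n+"4.npz");g=cv2.cvtColor(D["p"],cv2.COLOR_RGB2GRAY)
    x0,y0,x1,y1=b; c=g[y0:y1,x0:x1]; print(n);print(c)
E
```

```text
[-40.9  -4.9  29.7  99.6   3.2  85.3  63.8] [0.4793 0.0478 0.3172] [-179.    -0.3  165.4] [-0.8 -0.4 -0.3] 0.052078881276953086
[0.494, 0.14, 0.3] [0.091 0.932 0.155] [-0.006 -0.001  0.058]
[0.494, 0.1565, 0.25] [0.07 0.15 0.5 ] [0. 0. 0.]
[0.494, 0.1565, 0.186] [ 0.   -0.    0.64] [0. 0. 0.]
guess (array([ 0.48364441, -0.21187801,  0.17264227]), np.float64(0.002953363512999681)) [[ 0.48496034 -0.21335707  0.17      ]] [[ 0.48129307 -0.21405615  0.17      ]]
top
[[ 99 113 146 166 163 144 127 123 124 126 126 121 117 122 114 103  94  90
   90  88  90  88]
 [ 93 109 140 163 170 161 147 138 131 134 131 128 116 114 105  95  86  88
   84  84  85  85]
 [ 91 100 128 161 178 177 164 149 136 136 132 129 122 106  96  87  84  83
   83  84  84  85]
 [ 85  96 120 152 173 178 169 154 140 134 129 127 122 113 104  95  91  84
   86  85  84  87]
 [ 82  88 105 135 157 160 159 145 135 128 127 127 127 125 120 110 101  93
   91  88  89  90]
 [ 83  83  93 113 131 139 139 132 124 119 117 116 120 122 127 123 113 100
   92  95  90  91]
 [ 78  77  87  95 112 125 128 121 108 102 102 101 102 113 124 125 121 106
 
[... 2579 characters left out ...]
6 102 104 105  98  89  96  93
   77  82  95 103]
 [ 95  60  98 157 176 156 159 166 155 152 140 110  98  89  81  79  97  99
   84  79  88 100]
 [ 87 106 152 191 198 179 153 134 114 116 114  93  80  74  74  81 101 104
   95  86  82  93]
 [ 83 122 177 191 174 149 124 105  90  85  83  78  73  72  72  87 103 106
  102  98  82  84]
 [ 81 107 144 147 123 111 102  96  87  77  75  74  74  71  73  89 103 105
  105 103  88  80]
 [ 88  96 101 106  99  97  95  92  83  79  81  77  76  68  73  89 101 104
  106 101  93  81]
 [ 88  94  88  95 101  98  89  78  80  80  80  78  73  73  68  79  90  98
   91  86  78  65]
 [ 84  91  93 102 104  96  78  71  74  82  81  78  75  71  65  59  67  72
   71  66  59  54]]
```

Before taking the rod I test, with an empty hand, that the level final pose is reachable.

Request:
jog_arm --motion '[[[0,0,-0.3,0,-0.04,0,0.54],[0,0,-0.6,0,-0.08,0,0.54],[0,0,-1,0,-0.12,0,0.54],[0,0,-1,0,-0.16,0,0.54],[0,0,-1,0,-0.2,0,0.54]]]'

```text
time_s: 12.8
tool_pos: [0.4896, 0.0504, 0.4068]
tool_rot: [-179.4, 22.0, 165.3]
force: [-0.1, -0.5, 1.1]
grip_width: 0.0406
grasp_force: 0.0
```

Request:
jog_arm --motion '[[[-0.2,0,-0.25,0,-0.04,0,0.54],[-0.4,0,-0.5,0,-0.08,0,0.54],[-0.59,0,-0.8,0,-0.12,0,0.54],[-0.59,0,-0.8,0,-0.16,0,0.54],[-0.59,0,-0.8,0,-0.2,0,0.54]]]'

```text
time_s: 13.3
tool_pos: [0.55, 0.0487, 0.4402]
tool_rot: [-176.9, 36.0, 166.1]
force: [-0.1, -1.4, 1.3]
grip_width: 0.0403
grasp_force: 0.0
```

Request:
jog_arm --motion '[[[-0.3,0,-0.1,0,-0.04,0,0.54],[-0.5,0,-0.15,0,-0.08,0,0.54],[-0.5,0,-0.15,0,-0.1,0,0.54],[-0.5,0,-0.15,0,-0.1,0,0.54]]]'

```text
time_s: 13.7
tool_pos: [0.6117, 0.0485, 0.4393]
tool_rot: [-174.1, 50.8, 168.6]
force: [-0.7, 1.1, -0.1]
grip_width: 0.0398
grasp_force: 0.0
```

```bash
python3 - <<'E'
from h import *
o=env.get_obs(); print(o["qpos"].round(1),o["tool_pos"].round(4),o["tool_rot"].round(1),R.from_euler("xyz",o["tool_rot"],degrees=True).as_matrix().round(2))
chain(o["tool_pos"],o["tool_rot"],[([.48,.09,.49],[180,50,160]),([.485,.125,.40],[180,15,155]),([.494,.1565,.31],[180,0,155]),([.494,.1565,.24],[180,0,155]),([.494,.1565,.181],[180,0,155])])
E
```

```text
[-36.5 -17.2   8.9 111.2  46.8  55.1  31.6] [0.6117 0.0485 0.4393] [-174.1   50.8  168.6] [[-0.62  0.27  0.74]
 [ 0.12  0.96 -0.25]
 [-0.78 -0.07 -0.63]]
[0.48, 0.09, 0.49] [ 0.474  0.003 -1.392] [0.004 0.006 0.03 ]
[0.485, 0.125, 0.4] [0.736 0.346 0.523] [0.015 0.194 0.024]
[0.494, 0.1565, 0.31] [0.283 0.324 0.856] [-0.     0.083  0.   ]
[0.494, 0.1565, 0.24] [ 0.  -0.   0.7] [0. 0. 0.]
[0.494, 0.1565, 0.181] [ 0.   -0.    0.59] [0. 0. 0.]
```

Request:
jog_arm --motion '[[[-0.3,0.1,0.4,0,0,0,0.54],[-0.62,0.27,0.74,0,-0.04,0,0.54],[-0.62,0.27,0.74,0,-0.08,0,0.54],[-0.62,0.27,0.74,0,-0.11,0,0.54],[-0.62,0.27,0.74,0,-0.11,0,0.54]]]'

```text
time_s: 14.2
tool_pos: [0.711, 0.0494, 0.4396]
tool_rot: [-168.6, 70.4, 174.9]
force: [-0.1, 0.0, -0.6]
grip_width: 0.0403
grasp_force: 0.0
```

Request:
jog_arm --motion '[[[-0.2,0.2,0.5,0,-0.03,0,0.54],[-0.2,0.2,0.9,0,-0.06,0,0.54],[-0.2,0.2,0.9,0,-0.1,0,0.54],[-0.2,0.2,0.9,0,-0.1,0,0.54]]]'

```text
time_s: 14.6
tool_pos: [0.8063, 0.0421, 0.431]
tool_rot: [-105.0, 86.2, -121.2]
force: [-0.2, -1.7, 0.0]
grip_width: 0.0404
grasp_force: 0.0
```

```bash
python3 - <<'E'
from h import *
o=env.get_obs(); print(o["qpos"].round(1),o["tool_pos"].round(4),o["tool_rot"].round(1),R.from_euler("xyz",o["tool_rot"],degrees=True).as_matrix().round(2))
E
```

```text
[-28.5   6.9   9.5 115.9 125.9  45.4 -44.3] [0.8063 0.0421 0.431 ] [-105.    86.2 -121.2] [[-0.03  0.28  0.96]
 [-0.06  0.96 -0.28]
 [-1.   -0.06 -0.02]]
```

The level pose is reachable at about (0.81, 0.04, 0.43). I return to the rod.

```bash
python3 - <<'E'
from h import *
o=env.get_obs()
chain(o["tool_pos"],o["tool_rot"],[([.735,.06,.44],[180,68,164]),([.66,.08,.43],[180,46,162]),([.58,.11,.40],[180,22,158]),([.51,.145,.36],[180,0,155]),([.494,.1565,.27],[180,0,155]),([.494,.1565,.181],[180,0,155])])
E
```

```text
[0.735, 0.06, 0.44] [-0.076 -0.031 -0.736] [-0.005  0.117  0.02 ]
[0.66, 0.08, 0.43] [ 0.383 -0.014 -0.682] [0.009 0.122 0.006]
[0.58, 0.11, 0.4] [ 0.809  0.038 -0.406] [0.013 0.133 0.019]
[0.51, 0.145, 0.36] [0.873 0.062 0.079] [0.003 0.122 0.016]
[0.494, 0.1565, 0.27] [0.194 0.037 0.9  ] [0. 0. 0.]
[0.494, 0.1565, 0.181] [ 0.   -0.    0.89] [0. 0. 0.]
```

Request:
jog_arm --motion '[[[-0.03,-0.01,-0.3,0,0.04,0.01,0.54],[-0.08,-0.03,-0.74,-0.005,0.08,0.02,0.54],[-0.08,-0.03,-0.74,-0.005,0.117,0.02,0.54],[-0.08,-0.03,-0.74,-0.005,0.117,0.02,0.54],[-0.08,-0.03,-0.74,-0.005,0.117,0.02,0.54]]]'

```text
time_s: 15.1
tool_pos: [0.7343, 0.0625, 0.4485]
tool_rot: [178.3, 68.1, 162.7]
force: [1.0, -1.0, 0.7]
grip_width: 0.0399
grasp_force: 0.0
```

Request:
jog_arm --motion '[[[0.2,0,-0.3,0.004,0.04,0.003,0.54],[0.38,-0.01,-0.68,0.009,0.08,0.006,0.54],[0.38,-0.01,-0.68,0.009,0.122,0.006,0.54],[0.38,-0.01,-0.68,0.009,0.122,0.006,0.54],[0.38,-0.01,-0.68,0.009,0.122,0.006,0.54]]]'

```text
time_s: 15.6
tool_pos: [0.66, 0.0813, 0.4321]
tool_rot: [179.8, 46.2, 162.1]
force: [0.5, 0.2, -0.6]
grip_width: 0.0402
grasp_force: 0.0
```

```bash
python3 - <<'E'
from h import *
o=env.get_obs(); print(o["qpos"].round(1),o["tool_pos"],o["tool_rot"])
chain(o["tool_pos"],o["tool_rot"],[([.58,.11,.40],[180,22,158]),([.51,.145,.36],[180,0,155]),([.494,.1565,.27],[180,0,155]),([.494,.1565,.181],[180,0,155])])
E
```

```text
[-35.5  -8.5  10.2 102.5  38.6  54.9  33.3] [0.66002572 0.0813134  0.43206286] [179.80852956  46.15612353 162.08055417]
[0.58, 0.11, 0.4] [ 0.82   0.028 -0.391] [0.014 0.134 0.019]
[0.51, 0.145, 0.36] [0.873 0.062 0.079] [0.003 0.122 0.016]
[0.494, 0.1565, 0.27] [0.194 0.037 0.9  ] [0. 0. 0.]
[0.494, 0.1565, 0.181] [ 0.   -0.    0.89] [0. 0. 0.]
```

Request:
jog_arm --motion '[[[0.4,0,-0.2,0.007,0.04,0.01,0.54],[0.82,0.03,-0.39,0.014,0.08,0.019,0.54],[0.82,0.03,-0.39,0.014,0.134,0.019,0.54],[0.82,0.03,-0.39,0.014,0.134,0.019,0.54],[0.82,0.03,-0.39,0.014,0.134,0.019,0.54]]]'

```text
time_s: 16.1
tool_pos: [0.5799, 0.1099, 0.3987]
tool_rot: [-179.8, 21.9, 158.0]
force: [0.5, 0.8, -0.2]
grip_width: 0.0398
grasp_force: 0.0
```

Request:
jog_arm --motion '[[[0.4,0.03,0.04,0.001,0.04,0.008,0.54],[0.87,0.06,0.08,0.003,0.08,0.016,0.54],[0.87,0.06,0.08,0.003,0.122,0.016,0.54],[0.87,0.06,0.08,0.003,0.122,0.016,0.54],[0.87,0.06,0.08,0.003,0.122,0.016,0.54]]]'

```text
time_s: 16.6
tool_pos: [0.5092, 0.1457, 0.3595]
tool_rot: [-179.9, 0.0, 155.2]
force: [0.3, 0.4, -0.5]
grip_width: 0.04
grasp_force: 0.0
```

```bash
python3 - <<'E'
from h import *
o=env.get_obs(); print(o["qpos"].round(1),o["tool_pos"],o["tool_rot"])
chain(o["tool_pos"],o["tool_rot"],[([.494,.1565,.27],[180,0,155]),([.494,.1565,.181],[180,0,155])])
E
```

```text
[-35.3   1.5  16.9  89.4  -0.4  89.2  46.8] [0.5091869  0.14569062 0.35950017] [-1.79899393e+02  1.38724886e-02  1.55199800e+02]
[0.494, 0.1565, 0.27] [0.183 0.036 0.895] [-0.001  0.     0.001]
[0.494, 0.1565, 0.181] [ 0.   -0.    0.89] [0. 0. 0.]
```

Request:
jog_arm --motion '[[[0.18,0.04,0.4,0,0,0,0.54],[0.18,0.04,0.8,0,0,0,0.54],[0.18,0.04,0.9,0,0,0,0.54],[0.18,0.04,0.9,0,0,0,0.54]]]'

```text
time_s: 17.0
tool_pos: [0.4929, 0.1582, 0.27]
tool_rot: [-180.0, -0.2, 155.4]
force: [-1.0, -0.2, 0.1]
grip_width: 0.0399
grasp_force: 0.0
```

Request:
jog_arm --motion '[[[0,0,0.4,0,0,0,0.54],[0,0,0.7,0,0,0,0.54],[0,0,0.88,0,0,0,0.54],[0,0,0.88,0,0,0,0.54]]]'

```text
time_s: 17.4
tool_pos: [0.4935, 0.1584, 0.1825]
tool_rot: [-180.0, -0.2, 155.4]
force: [0.9, 0.8, -0.4]
grip_width: 0.0401
grasp_force: 0.0
```

Request:
jog_arm --motion '[[[0,0,0,0,0,0,1],[0,0,0,0,0,0,1],[0,0,0,0,0,0,1],[0,0,0,0,0,0,1],[0,0,0,0,0,0,1]]]' --grip_force 30

```text
time_s: 17.9
tool_pos: [0.4939, 0.1587, 0.1833]
tool_rot: [179.9, -0.2, 155.4]
force: [-0.1, -0.5, 3.7]
grip_width: 0.0119
grasp_force: 30.0
```

```bash
python3 - <<'E'
from h import *
o=env.get_obs(); print(o["qpos"].round(1),o["tool_pos"],o["tool_rot"],o["force"],o["wrist_torque"],o["grip_width"])
E
```

```text
[-35.8   4.5  16.  106.6  -1.5  69.2  46. ] [0.49386024 0.15865271 0.18325946] [ 1.79900426e+02 -1.63212312e-01  1.55379681e+02] [-0.05508023 -0.45011379  3.7181351 ] [-0.12026202  0.1099166  -0.01006109] 0.01194765571740164
```

Request:
jog_arm --motion '[[[0,0,-0.2,0,0,0,1],[0,0,-0.5,0,0,0,1],[0,0,-0.8,0,0,0,1],[0,0,-0.8,0,0,0,1]]]'

```text
time_s: 18.3
tool_pos: [0.4952, 0.1586, 0.2668]
tool_rot: [179.7, 0.0, 155.4]
force: [-1.2, -0.9, 0.1]
grip_width: 0.0118
grasp_force: 30.0
```

Request:
jog_arm --motion '[[[0,0,-0.3,0,0,0,1],[0,0,-0.6,0,0,0,1],[0,0,-0.8,0,0,0,1],[0,0,-0.8,0,0,0,1]]]'

```text
time_s: 18.7
tool_pos: [0.4952, 0.1587, 0.345]
tool_rot: [179.7, -0.0, 155.4]
force: [0.3, -0.0, -1.2]
grip_width: 0.0117
grasp_force: 30.0
```

```bash
python3 - <<'E'
from h import *
o=env.get_obs(); print(o["qpos"].round(1),o["tool_pos"],o["tool_rot"],o["force"],o["wrist_torque"],o["grip_width"])
p,d=env.read_camera("side"); np.savez("side5.npz",p=p,d=d)
T=np.array(o["tool_pos"]); z=np.array([0,0,1.])
print(proj("side",[T,T-.043*z,T-.153*z]))
u,v=proj("side",T-.08*z)[0].astype(int); u0,v0=u-60,v-70
c=p[v0:v0+140,u0:u0+120]; print(u0,v0); cv2.imwrite("pics/s5.png",cv2.resize(c,(480,560),interpolation=cv2.INTER_CUBIC)[:,:,::-1])
E
```

```text
[-36.4   0.2  15.9  92.3  -0.3  87.3  44.9] [0.49517163 0.15874294 0.34503801] [ 1.79707558e+02 -2.33527174e-02  1.55377259e+02] [ 0.30030108 -0.01003443 -1.20089897] [-0.03549101 -0.04069424 -0.02764332] 0.011709317384680517
[[373.56773465 178.45651627]
 [371.67055581 194.63955167]
 [367.42014873 230.89574796]]
310 137
```

View pics/s5.png

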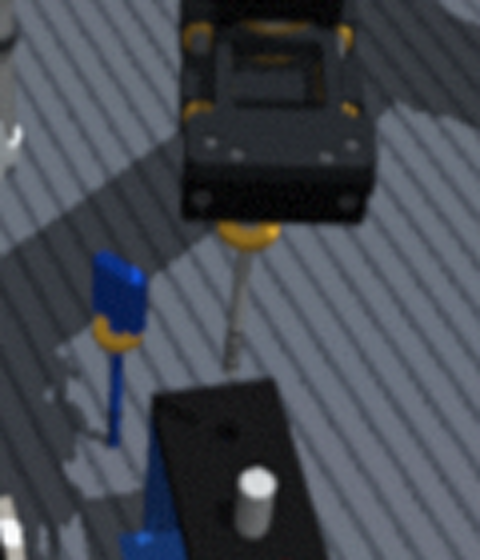

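The rod hangs straight from the fingers, with its collar at crop (248,232) and tip at (232,370), within about 2 px of the prediction. The punch and blue twin are undisturbed.

```bash
python3 - <<'E'
from h import *
o=env.get_obs(); e=[180,0,155]
chain(o["tool_pos"],o["tool_rot"],[([.51,.08,.40],e),([.52,-.01,.40],e),([.515,-.10,.40],e),([.50,-.17,.38],e),([.4862,-.21,.352],e)])
E
```

```text
[0.51, 0.08, 0.4] [-0.467 -0.647 -0.573] [ 0.001 -0.001  0.002]
[0.52, -0.01, 0.4] [-0.471 -0.773 -0.   ] [0. 0. 0.]
[0.515, -0.1, 0.4] [-0.335 -0.837 -0.   ] [0. 0. 0.]
[0.5, -0.17, 0.38] [-0.16  -0.698  0.2  ] [0. 0. 0.]
[0.4862, -0.21, 0.352] [-0.044 -0.421  0.28 ] [0. 0. 0.]
```

Request:
jog_arm --motion '[[[0,0,-0.3,0,0,0,1],[-0.2,-0.3,-0.57,0.001,0,0.002,1],[-0.47,-0.65,-0.57,0.001,0,0.002,1],[-0.47,-0.65,-0.57,0.001,0,0.002,1]]]'

```text
time_s: 19.15
tool_pos: [0.5108, 0.0719, 0.3985]
tool_rot: [-179.7, -0.1, 154.4]
force: [-0.4, 0.1, -1.7]
grip_width: 0.0119
grasp_force: 30.0
```

Request:
jog_arm --motion '[[[-0.2,-0.3,0,0,0,0,1],[-0.4,-0.6,0,0,0,0,1],[-0.47,-0.77,0,0,0,0,1],[-0.47,-0.77,0,0,0,0,1]]]'

```text
time_s: 19.55
tool_pos: [0.5192, -0.014, 0.3974]
tool_rot: [-179.7, -0.3, 154.6]
force: [0.3, 0.6, -0.8]
grip_width: 0.0117
grasp_force: 30.0
```

Request:
jog_arm --motion '[[[-0.1,-0.3,0,0,0,0,1],[-0.2,-0.6,0,0,0,0,1],[-0.33,-0.84,0,0,0,0,1],[-0.33,-0.84,0,0,0,0,1]]]'

```text
time_s: 19.95
tool_pos: [0.5136, -0.1035, 0.398]
tool_rot: [-179.8, -0.3, 154.7]
force: [-0.0, -0.1, -0.7]
grip_width: 0.0118
grasp_force: 30.0
```

Request:
jog_arm --motion '[[[-0.1,-0.3,0.1,0,0,0,1],[-0.16,-0.6,0.2,0,0,0,1],[-0.16,-0.7,0.2,0,0,0,1],[-0.16,-0.7,0.2,0,0,0,1]]]'

```text
time_s: 20.35
tool_pos: [0.4987, -0.1704, 0.3787]
tool_rot: [-179.9, -0.3, 154.9]
force: [0.5, 0.3, -0.8]
grip_width: 0.0117
grasp_force: 30.0
```

```bash
python3 - <<'E'
from h import *
o=env.get_obs(); e=[180,0,155]; print(o["qpos"].round(1),o["tool_pos"],o["tool_rot"])
chain(o["tool_pos"],o["tool_rot"],[([.4862,-.21,.352],e)])
E
```

```text
[-17.7   1.   34.5  87.9  -0.5  91.6  81.7] [ 0.49865009 -0.17036466  0.37866622] [-179.90342613   -0.29786704  154.9282228 ]
[0.4862, -0.21, 0.352] [-0.057 -0.411  0.267] [-0.001 -0.002 -0.   ]
```

Move over the mouth, then check the tip against the mouth.

Request:
jog_arm --motion '[[[-0.03,-0.2,0.1,0,0,0,1],[-0.06,-0.41,0.2,0,-0.002,0,1],[-0.06,-0.41,0.27,0,-0.002,0,1],[-0.06,-0.41,0.27,0,-0.002,0,1],[-0.06,-0.41,0.27,0,-0.002,0,1]]]'

```text
time_s: 20.85
tool_pos: [0.4883, -0.2076, 0.3526]
tool_rot: [-179.9, 0.1, 155.2]
force: [1.3, 0.0, -1.2]
grip_width: 0.0119
grasp_force: 30.0
```

```bash
python3 - <<'E'
from h import *
o=env.get_obs(); print(o["qpos"].round(1),o["tool_pos"],o["tool_rot"])
p,d=env.read_camera("side"); b=(270,60,350,160)
T=np.array(o["tool_pos"]); print(proj("side",[T-[0,0,.043],T-[0,0,.153],T-[0,0,.182]]))
cv2.imwrite("pics/s6.png",cv2.resize(p[b[1]:b[3],b[0]:b[2]],(480,600),interpolation=cv2.INTER_CUBIC)[:,:,::-1])
E
```

```text
[-15.5   1.1  36.5  90.8  -0.6  88.2  86.3] [ 0.4883037  -0.20762604  0.3525544 ] [-1.79948480e+02  1.39434389e-01  1.55221875e+02]
[[305.47128308  85.96629579]
 [306.84316747 123.91684738]
 [307.17178769 133.00749567]]
```

View pics/s6.png

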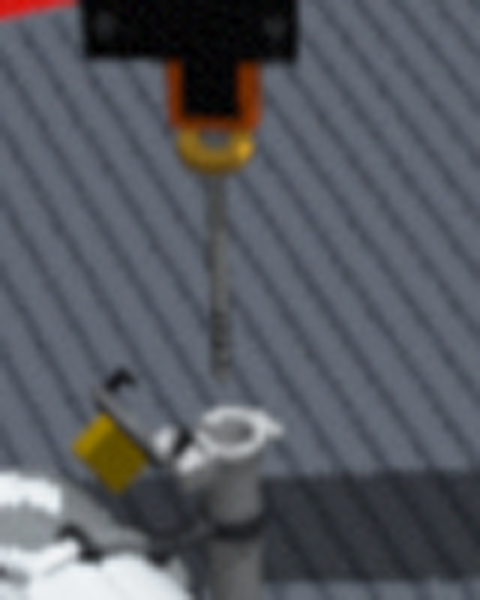

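The rod tip (221,372) sits just above the mouth (232,430) and about 3 mm to its left, with the cap lying open at (110,455). I correct this and lower.

Request:
jog_arm --motion '[[[0.024,-0.02,0,0,0,0,1],[0.024,-0.02,0.1,0,0,0,1],[0.024,-0.02,0.2,0,0,0,1],[0.024,-0.02,0.3,0,0,0,1],[0.024,-0.02,0.4,0,0,0,1]]]'

```text
time_s: 21.4
tool_pos: [0.484, -0.2109, 0.3111]
tool_rot: [-179.9, 0.1, 155.0]
force: [-0.4, 1.2, -0.1]
grip_width: 0.0119
grasp_force: 30.0
```

```bash
python3 - <<'E'
from h import *
o=env.get_obs(); print(o["tool_pos"],o["tool_rot"],o["force"],o["wrist_torque"])
E
```

```text
[ 0.48399692 -0.2109018   0.31114103] [-1.79884494e+02  1.02305689e-01  1.55021588e+02] [-0.40019127  1.18693018 -0.08082856] [ 0.03631438 -0.00551074  0.02898416]
```

Request:
jog_arm --motion '[[[0,0.01,0.1,0,0,0,1],[0,0.01,0.2,0,0,0,1],[0,0.01,0.3,0,0,0,1],[0,0.01,0.35,0,0,0,1],[0,0.01,0.35,0,0,0,1]]]'

```text
time_s: 21.9
tool_pos: [0.4843, -0.2101, 0.2766]
tool_rot: [-179.9, 0.1, 155.0]
force: [0.3, 0.0, -1.8]
grip_width: 0.0118
grasp_force: 30.0
```

```bash
python3 - <<'E'
from h import *
o=env.get_obs(); print(o["tool_pos"],o["tool_rot"],o["force"],o["wrist_torque"])
E
```

```text
[ 0.48434279 -0.21010462  0.2765657 ] [-1.79867297e+02  7.23994744e-02  1.55021456e+02] [ 0.34330319  0.03104881 -1.7603908 ] [-0.00864125  0.0202878  -0.01553362]
```

Request:
jog_arm --motion '[[[0,0,0.15,0,0,0,1],[0,0,0.3,0,0,0,1],[0,0,0.45,0,0,0,1],[0,0,0.55,0,0,0,1],[0,0,0.55,0,0,0,1]]]'

```text
time_s: 22.4
tool_pos: [0.4837, -0.21, 0.2203]
tool_rot: [-179.8, -0.1, 155.0]
force: [-0.3, -0.0, -0.4]
grip_width: 0.0118
grasp_force: 30.0
```

Request:
jog_arm --motion '[[[0,0,0.03,0,0,0,1],[0,0,0.05,0,0,0,1],[0,0,0.07,0,0,0,1],[0,0,0.07,0,0,0,1]]]'

```text
time_s: 22.8
tool_pos: [0.4849, -0.2104, 0.2155]
tool_rot: [-179.9, 0.2, 155.0]
force: [-0.0, 0.2, -0.7]
grip_width: 0.012
grasp_force: 30.0
```

```bash
python3 - <<'E'
from h import *
o=env.get_obs(); print(o["tool_pos"],o["tool_rot"],o["force"],o["wrist_torque"])
E
```

```text
[ 0.48489573 -0.21044392  0.21553369] [-1.79894430e+02  1.63389126e-01  1.55026364e+02] [-0.03121211  0.23736461 -0.72768824] [ 0.00854408  0.01396413 -0.03331062]
```

Expected contact is near z = 0.213, so I go in 1–2 mm steps until the force rises.

Request:
jog_arm --motion '[[[0,0,0.01,0,0,0,1],[0,0,0.02,0,0,0,1],[0,0,0.03,0,0,0,1],[0,0,0.03,0,0,0,1]]]'

```text
time_s: 23.2
tool_pos: [0.485, -0.2105, 0.2133]
tool_rot: [-179.9, 0.2, 155.0]
force: [-1.9, 0.7, 4.2]
grip_width: 0.0116
grasp_force: 30.0
```

Request:
jog_arm --motion '[[[0,0,0.01,0,0,0,1],[0,0,0.015,0,0,0,1],[0,0,0.015,0,0,0,1]]]'

```text
time_s: 23.5
tool_pos: [0.4851, -0.2106, 0.2132]
tool_rot: [-180.0, 0.2, 155.0]
force: [-4.4, 1.3, 12.0]
grip_width: 0.0115
grasp_force: 30.0
```

Seated on the rim at z = 0.2132, right where predicted, with 12 N. Draw it out.

Request:
jog_arm --motion '[[[0,0,-0.15,0,0,0,1],[0,0,-0.35,0,0,0,1],[0,0,-0.6,0,0,0,1],[0,0,-0.85,0,0,0,1],[0,0,-0.95,0,0,0,1]]]' --grip_force 40

```text
time_s: 24.0
tool_pos: [0.4857, -0.2107, 0.3087]
tool_rot: [-179.9, 0.4, 155.0]
force: [0.0, -0.6, -0.1]
grip_width: 0.0116
grasp_force: 40.0
```

Request:
jog_arm --motion '[[[0,0,-0.2,0,0,0,1],[0,0,-0.5,0,0,0,1],[0,0,-0.8,0,0,0,1],[0,0,-1,0,0,0,1],[0,0,-1,0,0,0,1]]]'

```text
time_s: 24.5
tool_pos: [0.4855, -0.2104, 0.4083]
tool_rot: [-179.9, 0.4, 155.0]
force: [-0.4, 0.2, -1.0]
grip_width: 0.0119
grasp_force: 40.0
```

```bash
python3 - <<'E'
from h import *
o=env.get_obs(); print(o["qpos"].round(1),o["tool_pos"],o["tool_rot"],o["force"],o["grip_width"])
chain(o["tool_pos"],o["tool_rot"],[([.54,-.18,.46],[180,15,158]),([.61,-.14,.47],[180,36,162]),([.67,-.10,.47],[180,56,165]),([.74,-.06,.47],[180,74,168]),([.8,-.02,.46],[180,90,170])])
E
```

```text
[-15.5   0.8  36.8  84.8  -0.4  94.2  86.3] [ 0.48547579 -0.21040417  0.40827749] [-179.92962814    0.40574072  155.0181957 ] [-0.38390213  0.16212161 -1.03814501] 0.011850383111690855
[0.54, -0.18, 0.46] [-0.369  0.505 -0.515] [-0.003 -0.081 -0.016]
[0.61, -0.14, 0.47] [-0.508  0.633  0.033] [-0.01  -0.117 -0.02 ]
[0.67, -0.1, 0.47] [-0.362  0.566  0.263] [-0.012 -0.111 -0.012]
[0.74, -0.06, 0.47] [-0.32   0.568  0.475] [-0.015 -0.1   -0.007]
[0.8, -0.02, 0.46] [-0.043  0.516  0.512] [-0.011 -0.089 -0.002]
```

Request:
jog_arm --motion '[[[-0.12,0.17,-0.17,0,-0.03,-0.005,1],[-0.25,0.34,-0.34,0,-0.05,-0.01,1],[-0.37,0.5,-0.51,-0.003,-0.08,-0.016,1],[-0.37,0.5,-0.51,-0.003,-0.08,-0.016,1]]]'

```text
time_s: 24.9
tool_pos: [0.5398, -0.1774, 0.4575]
tool_rot: [179.8, 14.7, 158.2]
force: [-0.7, -0.0, -0.8]
grip_width: 0.0115
grasp_force: 40.0
```

Request:
jog_arm --motion '[[[-0.12,0.16,0.01,-0.002,-0.03,-0.005,1],[-0.25,0.32,0.02,-0.005,-0.06,-0.01,1],[-0.38,0.48,0.03,-0.007,-0.09,-0.015,1],[-0.5,0.63,0.03,-0.01,-0.117,-0.02,1],[-0.5,0.63,0.03,-0.01,-0.117,-0.02,1]]]'

```text
time_s: 25.4
tool_pos: [0.6071, -0.1386, 0.4625]
tool_rot: [179.9, 35.3, 162.0]
force: [-1.0, 0.3, -2.0]
grip_width: 0.0115
grasp_force: 40.0
```

Request:
jog_arm --motion '[[[-0.09,0.14,0.07,-0.003,-0.03,-0.003,1],[-0.18,0.28,0.13,-0.006,-0.06,-0.006,1],[-0.27,0.42,0.2,-0.009,-0.09,-0.009,1],[-0.36,0.57,0.26,-0.012,-0.11,-0.012,1],[-0.36,0.57,0.26,-0.012,-0.11,-0.012,1]]]'

```text
time_s: 25.9
tool_pos: [0.6673, -0.1003, 0.4616]
tool_rot: [-179.9, 55.0, 165.0]
force: [0.1, -0.7, -0.8]
grip_width: 0.0116
grasp_force: 40.0
```

```bash
python3 - <<'E'
from h import *
o=env.get_obs(); print(o["qpos"].round(1),o["tool_pos"],o["tool_rot"],o["force"],o["grip_width"])
chain(o["tool_pos"],o["tool_rot"],[([.74,-.06,.47],[180,74,168]),([.81,-.02,.46],[180,90,170])])
E
```

```text
[-14.  -15.9  11.1 109.7  30.   35.5  56.6] [ 0.6673128  -0.10026373  0.46158709] [-179.893764     54.97761094  164.98432148] [ 0.10138081 -0.70892647 -0.79004654] 0.0116465062552529
[0.74, -0.06, 0.47] [-0.412  0.578  0.44 ] [-0.016 -0.106 -0.007]
[0.81, -0.02, 0.46] [-0.07   0.537  0.606] [-0.011 -0.089 -0.002]
```

Request:
jog_arm --motion '[[[-0.15,0.15,0.2,-0.003,-0.015,-0.002,1],[-0.3,0.35,0.35,-0.007,-0.04,-0.004,1],[-0.41,0.58,0.46,-0.012,-0.07,-0.007,1],[-0.41,0.58,0.46,-0.016,-0.106,-0.007,1],[-0.41,0.58,0.46,-0.016,-0.106,-0.007,1]]]'

```text
time_s: 26.4
tool_pos: [0.742, -0.0714, 0.4784]
tool_rot: [-179.6, 72.7, 166.7]
force: [0.6, -1.3, -0.0]
grip_width: 0.0118
grasp_force: 40.0
```

Request:
jog_arm --motion '[[[-0.02,0.15,0.2,-0.003,-0.02,0,1],[-0.04,0.3,0.4,-0.006,-0.04,0,1],[-0.07,0.5,0.6,-0.009,-0.06,-0.002,1],[-0.07,0.53,0.65,-0.011,-0.089,-0.002,1],[-0.07,0.53,0.65,-0.011,-0.089,-0.002,1]]]'

```text
time_s: 26.9
tool_pos: [0.8149, -0.0392, 0.4678]
tool_rot: [-173.1, 88.2, 174.7]
force: [1.0, -2.8, -0.2]
grip_width: 0.0117
grasp_force: 40.0
```

```bash
python3 - <<'E'
from h import *
o=env.get_obs(); print(o["qpos"].round(1),o["tool_pos"],o["tool_rot"],o["force"],o["grip_width"])
M=R.from_euler("xyz",o["tool_rot"],degrees=True); print(M.as_matrix().round(3))
z=M.as_matrix()[:,2]; h=z*[1,1,0]; rv=np.cross(z,h/np.linalg.norm(h)); print("turn to level, tool axes",(M.inv().apply(rv)/np.pi).round(4))
E
```

```text
[ -1.9   2.5  -5.6 115.1 140.7  32.1 -55.4] [ 0.81492667 -0.03921416  0.46775121] [-173.11906518   88.19061964  174.66671919] [ 0.99096764 -2.84531573 -0.24039957] 0.011659836445311395
[[-0.031  0.212  0.977]
 [ 0.003  0.977 -0.212]
 [-1.    -0.004 -0.031]]
turn to level, tool axes [ 0.   -0.01 -0.  ]
```

Request:
jog_arm --motion '[[[0,0,0,0,-0.01,0,1],[0,0,0,0,-0.01,0,1],[0,0,0,0,-0.01,0,1],[0,0,0,0,-0.01,0,1],[0,0,0,0,-0.01,0,1]]]'

```text
time_s: 27.4
tool_pos: [0.8136, -0.0365, 0.4675]
tool_rot: [-145.2, 89.6, -157.2]
force: [-0.9, 0.3, -1.3]
grip_width: 0.0116
grasp_force: 40.0
```

Request:
jog_arm --motion '[[[0,0,0,0,0,0,1],[0,0,0,0,0,0,1],[0,0,0,0,0,0,1],[0,0,0,0,0,0,1],[0,0,0,0,0,0,1]]]'

```text
time_s: 27.9
tool_pos: [0.8136, -0.0356, 0.4655]
tool_rot: [-150.9, 89.5, -162.8]
force: [-0.1, 0.3, 0.3]
grip_width: 0.0118
grasp_force: 40.0
```

```bash
python3 - <<'E'
from h import *
o=env.get_obs(); print(o["qpos"].round(1),o["joint_velocities"].round(2),o["tool_pos"],o["tool_rot"],o["grip_width"])
M=R.from_euler("xyz",o["tool_rot"],degrees=True).as_matrix(); T=np.array(o["tool_pos"]); print(M[:,2])
im=[]
for n in("top","side"):
    p,d=env.read_camera(n); im.append(cv2.resize(p,(400,300),interpolation=cv2.INTER_AREA)); np.savez(n+"9.npz",p=p,d=d)
    print(n,proj(n,[T+.043*M[:,2],T+.153*M[:,2]]))
    c=proj(n,[T+.09*M[:,2]])[0].astype(int); b=p[max(0,c[1]-40):c[1]+35,max(0,c[0]-50):c[0]+50]; print("crop origin",c-[50,40]); im.append(cv2.resize(b,(400,300),interpolation=cv2.INTER_CUBIC))
cv2.imwrite("pics/s9.png",np.vstack([np.hstack(im[:2]),np.hstack(im[2:])])[:,:,::-1])
E
```

```text
[ -1.8   3.   -5.9 116.  143.4  34.3 -58. ] [-0.    0.03 -0.04  0.05  0.02  0.02  0.16] [ 0.81359267 -0.0355599   0.46553117] [-150.92191621   89.52299094 -162.82124149] 0.011796756494933374
[ 0.97848248 -0.20620161 -0.00727595]
top [[398.61393796  81.61760233]
 [408.72578809  23.34406373]]
crop origin [352  16]
side [[136.65555975 108.28381724]
 [ 70.44935066 116.5204668 ]]
crop origin [58 71]
```

View pics/s9.png

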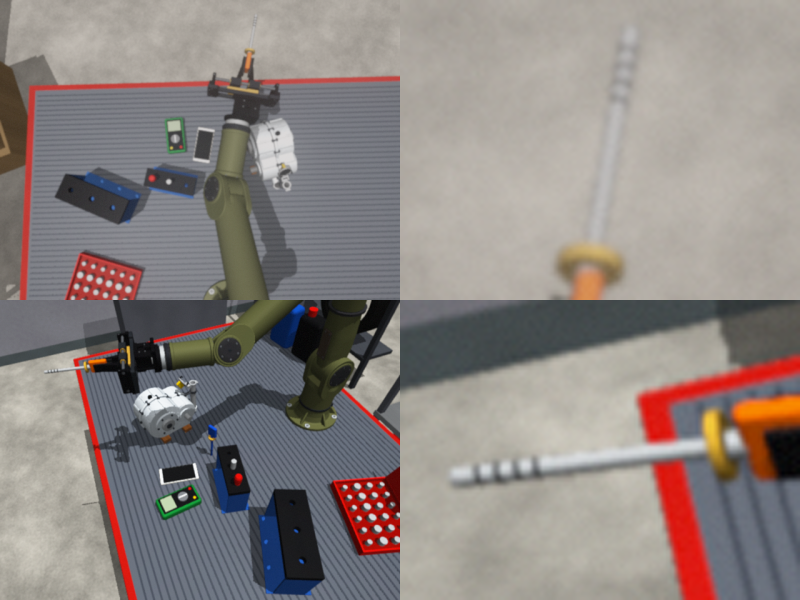

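The rod is level in the hand. Side-view collar and tip are at (137,107) and (72,115), against (137,108) and (70,117) predicted. The cap is open and the other tools are untouched. Handing in.

```bash
python3 -c "
from cell import env
print(env.sign_off())"
```

```text
the job is handed in; nothing more can be done
None
```

I opened the cap and left it lying back, lowered the gauge rod until its collar stopped on the rim, and drew it out. I handed the job in at about 28 s with the rod held level by its orange grip, 0.47 m above the bench; the verdict was not shown.

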